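Nest the last channel and jog the pack press

ROBOT

A 7-joint arm with a two-finger parallel gripper is mounted at the origin on the work surface. World frame = base frame: x ahead of the robot, y to its left, z up, the work surface at z = 0. Lengths are in m, angles in degrees, forces in N, time in s.
With the tool pointing down it reaches from about 0.425 to 0.875 m from the base axis. Payload 4.7 kg.
Tool frame: the origin (TCP) lies on the mounting face of the last link; the fingertips stand 182 mm ahead of it and the grasp point (between the pads) lies env.grip_depth ahead of it (env.grip_depth is the distance from the TCP to the grasp point, in m); x points along the fingers, y is the direction in which the jaws open and shut, and the axes are right-handed (so a half turn about x gives the same grasp; the last joint's range is limited). The gripper opens to 87 mm and grips with 3 to 60 N. Pads are 19 mm wide; open, the fingers measure 117 mm over their backs; the gripper's body (75 mm by 190 mm) begins 51 mm behind the grasp point.
Start: joints at [-72.588, 18.392, -4.016, 83.108, 1.295, 78.541, -3.26], TCP at [0.186, 0.623, 0.405] pointing down, gripper open.
Joint ranges: [-163.93, 163.93], [-17.29, 119.83], [-79.2, 71.16], [3.27, 140.29], [-89.18, 269.18], [5.43, 117.66], [-154.24, 154.24]. Speed limits (degrees/s): [147.25, 147.25, 180, 180, 180, 180, 180].

INTERFACE

Orientations are given as [roll, pitch, yaw] about the fixed x, y, z axes, in that order (R = Rz(yaw) Ry(pitch) Rx(roll)).
In Python, from cell import sensors, viewer, env gives the robot as it stands.
- The arm moves only by the tool carry_out, never from a script. Its argument "moves" is a list of rows, each a list of 4 numbers: the shift along the world's x, y, z in cm, then the turn about the world's z in rad. In form: [[tx, ty, tz, spin], ...]. A call has 1 to 12 rows; each row shifts and turns the pose as measured when the row begins; what a row does not reach is not made up. A row lasts 1/10 s, in which the tool goes at most 50 mm and 8.59 degrees, less where a joint would pass 70% of its speed; a pose out of reach is approached as far as the arm can. A call with a gripper value outside its range is refused whole. "hand" is the finger opening in cm, from 0 to 8.7, set as the call begins (left out, the last holds). The fingers move at their own pace and stop on an object; "force" is the grip in N (left out, the last holds). Time passes only in rows, so rows that do not move let the fingers close. It gives the time, the measured TCP pose, the force and the opening at its end, in the units of the state.
- sensors.get_obs(): the state, without advancing time (a new reading comes with each control period).
- viewer.read_camera(name): name is "scene" or "top" or "wrist"; returns the picture (400x640x3 uint8, red, green, blue); there is no depth.
- viewer.camera_model(name): a dict with "K" (3x3 intrinsics, pixels), "dist_coeffs" ([k1, k2, p1, p2, k3] as OpenCV has them; the pictures are not rectified), "extrinsics" (4x4, takes a point from world to camera coordinates). Camera axes: x right, y down, z forward; pixel columns grow to the right and rows downward; lengths in m; the calibration is good to about 2 mm. A picture is of the moment at which its call begins: read the wrist's pose just before it. camera_model takes no time and is no camera call; for the wrist camera it gives the pose at the moment of the call.
- env.sign_off(): hands the job in, once; it reports no verdict.
The state is a dict: "time_s": time; "qpos": joint angles; "joint_velocities": joint speeds; "effort": joint torques, N m; "tool_pos": TCP position; "tool_rot": TCP orientation; "force": force on the tool from outside, world axes, zero at the start; "wrist_torque": the same for the moment, N m; "grip_width": finger opening in m.
Only numpy, scipy, OpenCV 4.12 (cv2) and the standard library are available. Lean on these libraries where they do the work, as an engineer would, in place of code of your own. Each camera call takes 0.05 s, during which the arm holds its last target. There are 200 camera calls.

TASK

Pack the steel channels: set the loose channel, legs down, squarely on top of the two in the press so that it bridges them, one of its legs down inside each, fully seated. Then tilt the press's spring-centred lever all the way towards the raised bar on its box, never the other way, hold it there for about a second so that the ram pushes the pack together against the end stop, and let the lever spring back to the middle. Leave everything else on the bench where it is.

Things in the scene. Friction and masses are not known exactly. Their poses are not given: they have to be found in the camera images.
- press: Pack press fixed to the bench: plywood base 100 x 270 x 12 mm, origin under its centre. Along y, from -y: steel end stop (face at y -100 mm, 44 mm high), bed with two channels (bed top z 12 mm; side lips 6 mm above it at x +-28.5 to 32.5 mm), ram plate (face at y -8 mm at rest) and air cylinder (to y 117 mm, 52 mm high). The bed is open to fingers above the lips, beyond x +-33 mm.
- chan_a: Steel channel, loose in the press next to the end stop, open side UP: 54 mm long along x, 36 mm wide along y, 25 mm high, walls 4 mm (cavity 28 mm wide, 21 mm deep). Origin under its centre. It starts 0 to 4 mm from the stop.
- chan_b: A second channel like chan_a, also open side up, on the ram's side of chan_a. At the start a gap of 7 to 12 mm lies between the two; the ram is to close it. Origin under its centre.
- chan_c: Loose steel channel on the bench, legs DOWN: 66 mm long (x), 36 wide (y), 25 high, walls 4 mm, 110 to 210 g. Origin under its centre, level with its leg ends. Grip it by its ends, 66 mm apart: nested, they overhang the other two by 6 mm each way. Nested, it lies along the press's x, midway between chan_a and chan_b, leg ends on their webs: origin 16 mm, top 41 mm above the press's origin.
- valve: Fixed grey lever box 80 x 110 x 45 mm (x, y, z), origin under its centre. A raised steel bar (64 x 12 x 8 mm) on top near its +y edge marks the press side. The lever stands mid-top, pivot 50 mm above the origin, and tilts along the box's y only. The box stands left or right of the press, turned up to 70 degrees either way.
- jog_knob (a point): Centre of the lever's black ball knob (28 mm across), 80 mm from the pivot on a 10 mm steel rod; 130 mm above the bench when centred.
- jog (a joint): Lever angle, rad: 0 upright, + towards the raised bar (box +y, ram advances), - the other way (ram backs off). Stops at -0.5 and 0.5. A spring of 0.8 N m/rad centres it (5 N at the knob when fully over), with some damping.
- ram (a joint): Ram travel, m: 0 at rest, + towards the end stop (press -y). It follows the lever at once: 39 mm per rad, 19.5 mm at 0.5 rad, when the pack is closed to within 0.5 mm. It goes back with the lever and leaves the pack where it is.
- hammer: A claw hammer, standing or lying on the bench; a bystander, leave alone.
- screwdriver: A screwdriver, standing or lying on the bench; a bystander, leave alone.
- angle: An L-shaped steel angle offcut 70 x 40 x 40 mm, standing or lying on the bench; a bystander, leave alone.
- carton: A closed cardboard carton 70 x 110 x 45 mm, standing or lying on the bench; a bystander, leave alone.
- glue: A white glue bottle, 56 mm across, 150 mm high, standing or lying on the bench; a bystander, leave alone.
- tape: A yellow tape measure 62 x 40 x 58 mm, standing or lying on the bench; a bystander, leave alone.
- jar: A glass jar 70 mm across, 75 mm high, standing or lying on the bench; a bystander, leave alone.
Not all that is in view belongs to the job. Leave any black look-alike of the chan_c alone. Of the things that look like the valve, take the one that is farthest from the robot's base at the start.

How it is judged (in metres and radians):
On the way, in this order (a step that is already met when the one before it is completed fails the run):
1. the loose channel is nested legs down over the two in the press, one leg in each, square and fully seated, and released (z of chan_c in the frame of press between 0.012 and 0.02 m and x of chan_c in the frame of press between -0.01 and 0.01 m and y of chan_c in the frame of chan_a between 0.006 and 0.03 m and y of chan_c in the frame of chan_b between -0.03 and -0.006 m and angle between chan_c's own z axis and vertical below 0.08 rad and angle between the x axis of chan_c and the x axis of press, either way round below 0.15 rad and contact force between the fingers and chan_c below 0.2 N), for 0.2 s.
2. the lever is tilted fully towards the raised bar (over 0.42 rad) and held there for 0.7 s (value of joint jog above 0.42 rad), for 0.7 s.
3. the lever is back in the middle and the pack is closed up against the stop (value of joint jog between -0.06 and 0.06 rad and y of chan_b in the frame of press below -0.041 m and y of chan_b in the frame of chan_a below 0.041 m), for 0.2 s.
At the end, for the whole second after the job is handed in: Loose channel seated on the other two, one leg in each: within 4 mm of nested height, 10 mm of the press centreline, 0.15 rad of square, level; lower channels closed up against the stop within 5 mm; lever within 0.06 rad of the middle; channels released and at rest (all of step 1 and all of step 3 and linear speed of each of chan_a, chan_b, chan_c below 0.01 m/s); the robot touches nothing.
It fails at once if the lever is tilted the wrong way (over 0.2 rad) (value of joint jog below -0.2 rad).
It fails at once if a bystander is shifted more than 30 mm (distance of any of hammer, screwdriver, angle, carton, glue, tape, jar from where it was at the start of the episode above 0.03 m).
It also fails if it takes over 61 s, if anything falls off the work surface, if the arm or the gripper's body presses on something with over 40 N, if the wrist force passes 120 N, or if a joint passes its speed limit or range.

## Working session

There is one attempt and no reset: what is moved stays moved. The work goes in short steps, Python scripts to look and compute and a tool call to move; the robot and the scene stay as the last step left them, time stands still between calls to the robot, and variables do not carry over. Pictures are saved under pics/ and viewed, about 8 in all and at most 12, crops included, and the job is handed in when it is done.

Besides the shell and the picture viewer there is one more tool, called after "Call:" in YAML: its name, and indented under it one key for each argument. carry_out: Moves the arm, as the interface text tells. Its arguments: {"type":"object","properties":{"moves":{"type":"array"},"hand":{"type":"number"},"force":{"type":"number"}},"required":["moves"]}

```bash
ls; mkdir -p pics
cat > h.py <<'E'
import numpy as np, cv2
from cell import sensors, viewer, env
def cam(n):
    m=viewer.camera_model(n); return np.array(m["K"],float),np.array(m["dist_coeffs"],float),np.array(m["extrinsics"],float)
def ray(n,px,z,m=None):
    K,d,E=m or cam(n)
    u=cv2.undistortPoints(np.array(px,float).reshape(-1,1,2),K,d).reshape(-1,2)
    D=np.c_[u,np.ones(len(u))]@E[:3,:3]; o=-E[:3,:3].T@E[:3,3]
    return o+D*((z-o[2])/D[:,2])[:,None]
def proj(n,P,m=None):
    K,d,E=m or cam(n)
    return cv2.projectPoints(np.array(P,float).reshape(-1,1,3),cv2.Rodrigues(E[:3,:3])[0],E[:3,3],K,d)[0].reshape(-1,2)
def shot(n,f):
    m=cam(n); im=viewer.read_camera(n); cv2.imwrite(f"pics/{f}.png",cv2.cvtColor(im,cv2.COLOR_RGB2BGR)); return im,m
E
python3 - <<'E'
from h import *
print(sensors.get_obs(),env.grip_depth)
for n in("scene","top","wrist"):
    im,m=shot(n,n+"0"); E=m[2]; print(n,m[0][0],(-E[:3,:3].T@E[:3,3]).round(3),E[2,:3].round(3))
E
```

```text
pics
{'time_s': 0.0, 'qpos': array([-72.58820022,  18.43859007,  -4.01635107,  83.17294361,
         1.29644951,  78.53916177,  -3.26072267]), 'joint_velocities': array([-0.06447336, -0.05930264, -0.01035258, -0.03441684,  0.06063859,
       -0.11173868,  0.01512117]), 'effort': array([ 2.02785754e-04, -4.91298723e+01, -4.03709309e-01, -3.12526274e+01,
       -6.38604281e-02,  4.39344859e-02,  1.85213853e-04]), 'tool_pos': array([0.18571282, 0.6227043 , 0.40368378]), 'tool_rot': array([ -86.34291231,   89.89441177, -102.94466147]), 'force': array([-0.27313996, -0.00173986, -0.47183453]), 'wrist_torque': array([ 0.02655815, -0.02321671,  0.01816804]), 'grip_width': 0.08673018391246344} 0.1635
scene [408.52595278   0.         318.62787964] [1.021 0.669 0.906] [-0.429 -0.561 -0.708]
top [489.12978515   0.         325.02883682] [0.367 0.008 1.411] [ 0.144 -0.008 -0.989]
wrist [331.54133831   0.         313.26770049] [0.113 0.644 0.384] [ 0.264 -0.079 -0.961]
```

View pics/top0.png

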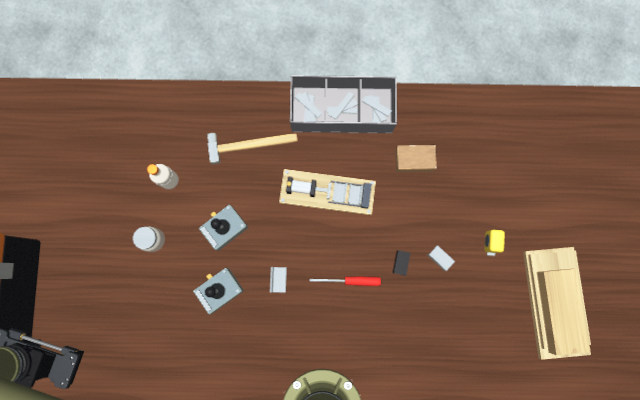

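View pics/scene0.png

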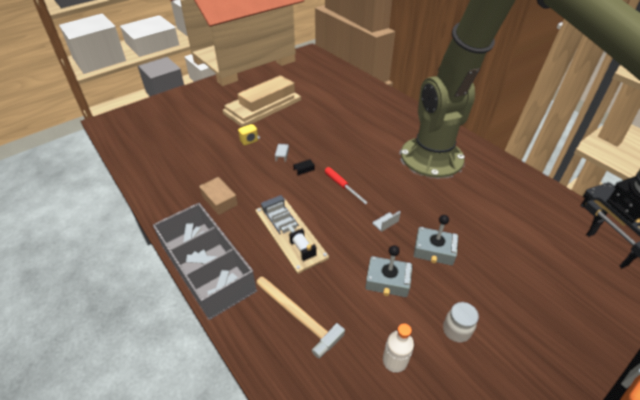

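The top view shows two lever boxes, A at (222,227) and B at (217,290). A is farther from the base at (320,390), so it fits the description. Channel-like things: grey at (441,258), black look-alike at (401,263), and an angle-like piece at (278,280). I'll confirm in one enlarged montage.

Run:
```python
from h import *
t=cv2.imread("pics/top0.png"); s=cv2.imread("pics/scene0.png")
c=lambda i,x,y,w,h,W,H: cv2.resize(i[y:y+h,x:x+w],(W,H),interpolation=cv2.INTER_CUBIC)
a=np.hstack([c(t,190,195,67,50,400,300),c(t,385,235,80,60,400,300)])
b=np.hstack([c(t,275,160,107,60,400,300)[:,:],c(s,360,235,67,60,400,300)])
cv2.imwrite("pics/crop1.png",np.vstack([a,b]))
for n,p,z in [("valveA",(222,227),.045),("valveB",(217,290),.045),("chan",(441,258),.025),("black",(401,263),.025),("press",(328,191),.03),("ang",(278,280),.02)]:
    print(n,ray("top",p,z).round(3))
```

```text
valveA [[0.497 0.285 0.045]]
valveB [[0.324 0.292 0.045]]
chan [[ 0.418 -0.332  0.025]]
black [[ 0.403 -0.219  0.025]]
press [[ 0.606 -0.011  0.03 ]]
ang [[0.352 0.127 0.02 ]]
```

View pics/crop1.png

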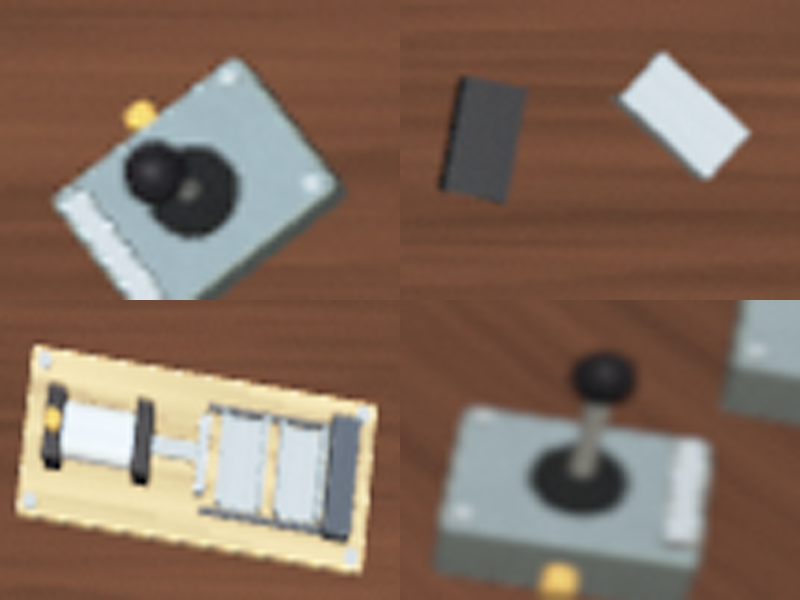

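The crops confirm it. Box A's light bar lies on its lower-left side in the top view. The grey channel has its web up, the black one is the decoy, and the press's stop is on the right (world -y). Next I measure everything.

```bash
cat >> h.py <<'E'
def rect(mask,seed,n,z,m):
    k,l=cv2.connectedComponents(mask.astype(np.uint8)); lab=l[seed[1],seed[0]]
    c=max(cv2.findContours((l==lab).astype(np.uint8),0,1)[0],key=cv2.contourArea).reshape(-1,2)
    W=ray(n,c,z,m)[:,:2]*1000; r=cv2.minAreaRect(W.astype(np.float32)); b=cv2.boxPoints(r)
    e=[b[1]-b[0],b[2]-b[1]]; e=max(e,key=np.linalg.norm)
    return np.array(r[0])/1000, np.round(sorted(r[1]),1), np.degrees(np.arctan2(e[1],e[0]))%180
def state():
    from scipy.spatial.transform import Rotation as R
    o=sensors.get_obs(); M=R.from_euler("xyz",o["tool_rot"],degrees=True).as_matrix()
    print("t",round(o["time_s"],2),"pos",o["tool_pos"].round(4),"tip",M[:,0].round(3),"jawyaw",round(np.degrees(np.arctan2(M[1,1],M[0,1])),2),"q",o["qpos"].round(1),"F",o["force"].round(1),"w",round(o["grip_width"]*1000,1)); return o,M
E
python3 - <<'E'
from h import *
state()
im=cv2.imread("pics/top0.png"); m=cam("top"); hsv=cv2.cvtColor(im,cv2.COLOR_BGR2HSV)
H,S,V=[hsv[...,i].astype(int) for i in range(3)]
for p in [(441,258),(328,178),(366,205),(225,240),(205,238),(438,270)]: print(p,hsv[p[1],p[0]])
print("chan",rect((S<60)&(V>170),(441,258),"top",.025,m))
press=np.zeros(S.shape,bool); press[165:218,275:380]=1
nb=press&~((S>90)&(V<170))          # not wood-brown
print("press",rect((S<150)&(V>170)&press,(330,205),"top",.012,m))
print("valve",rect((S<70)&(V>110)&(np.indices(S.shape)[0]<262),(225,240),"top",.045,m))
K=V<60
for n,y0,y1 in[("top",200,250)]:
    ys,xs=np.nonzero(K[y0:y1,195:250]); print("blk",xs.mean()+195,ys.mean()+y0)
E
```

```text
t 0.15 pos [0.1857 0.6227 0.4039] tip [-0.    -0.001 -1.   ] jawyaw 73.39 q [-72.6  18.4  -4.   83.2   1.3  78.5  -3.3] F [ 0.6 -0.2 -0.2] w 86.7
(441, 258) [100  17 231]
(328, 178) [ 23  68 235]
(366, 205) [108  47 131]
(225, 240) [ 98  37 191]
(205, 238) [ 12  84 118]
(438, 270) [ 10 131 111]
chan (array([ 0.4196181, -0.3336767]), array([35.6, 66.2]), np.float32(47.588703))
press (array([ 0.60757501, -0.00882645]), array([101.5, 271.4]), np.float32(83.122284))
valve (array([0.49838229, 0.28508075]), array([ 80.7, 111.5]), np.float32(129.4679))
blk 220.38418079096044 225.80225988700565
```

Call:
carry_out:
  moves:
    - [3.5, -3.3, 0, -0.04]
    - [3.5, -3.3, 0, -0.04]
    - [3.5, -3.3, 0, -0.04]
    - [3.5, -3.3, 0, -0.04]
    - [3.5, -3.3, 0, -0.04]
    - [3.5, -3.3, 0, -0.04]
    - [3.5, -3.3, 0, -0.04]
    - [3.5, -3.3, 0, -0.04]
    - [3.5, -3.3, 0, -0.04]
    - [1, -4.8, 0, -0.03]
    - [1, -4.8, 0, -0.03]
    - [1, -4.8, 0, -0.03]

```text
time_s: 1.35
tool_pos: [0.5327, 0.1718, 0.3988]
tool_rot: [-139.5, 89.6, 178.2]
force: [-0.2, -0.7, -0.3]
grip_width: 0.0873
```

```bash
python3 -c "
from h import *
state()"
```

```text
t 1.35 pos [0.5327 0.1718 0.3988] tip [-0.007  0.    -1.   ] jawyaw 47.63 q [-37.9   7.7  19.1  97.2  -2.7  75.9  29.3] F [-0.2 -0.7 -0.3] w 87.3
```

Call:
carry_out:
  moves:
    - [0.8, -4.6, 0, 0]
    - [0.8, -4.6, 0, 0]
    - [0.8, -4.6, 0, 0]
    - [0.8, -4.6, 0, 0]
    - [0.4, -2, 0, 0]
    - [0, 0, 0, 0]

```text
time_s: 1.95
tool_pos: [0.5679, -0.0504, 0.3982]
tool_rot: [-112.0, 89.6, -155.2]
force: [-1.7, -0.0, 0.1]
grip_width: 0.0871
```

Run:
```python
from h import *
state()
im,m=shot("wrist","w1")
y=np.radians(-6.9);c=np.array([.6076,-.0088]);ex=np.array([np.cos(y),np.sin(y)]);ey=np.array([-ex[1],ex[0]])
# rectified view of the plane z=.037: 4 px/mm... press-frame x -45..45, y -110..10
s=5; X,Y=np.meshgrid(np.arange(-45,45,1/s),np.arange(-110,15,1/s))
P=np.dstack([(c+(X[...,None]*ex+Y[...,None]*ey)/1000)[...,0],(c+(X[...,None]*ex+Y[...,None]*ey)/1000)[...,1],np.full(X.shape,.037)])
p=proj("wrist",P.reshape(-1,3),m).reshape(X.shape+(2,)).astype(np.float32)
o=cv2.remap(cv2.cvtColor(im,cv2.COLOR_RGB2BGR),p[...,0],p[...,1],cv2.INTER_LINEAR)
cv2.imwrite("pics/w1r.png",np.hstack([o[:600],np.zeros((600,10,3),np.uint8)])); print(o.shape)
```

```text
t 1.95 pos [ 0.5679 -0.0504  0.3982] tip [-0.007 -0.003 -1.   ] jawyaw 46.82 q [-23.4   9.4  29.   96.2  -4.4  76.   53.1] F [-1.7 -0.   0.1] w 87.1
(625, 450, 3)
```

View pics/w1r.png

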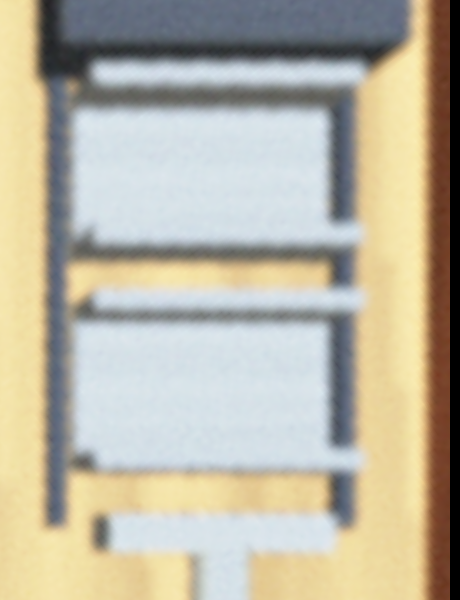

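The rectified view, at the wall-top plane, puts chan_a at press y -98 to -61 mm and chan_b at -52 to -16 mm. That gives a 9 mm gap with the midpoint near -56.7 mm, and both sizes match. Now to the loose channel.

Call:
carry_out:
  moves:
    - [-2.1, -4.05, 0, 0]
    - [-2.1, -4.05, 0, 0]
    - [-2.1, -4.05, -1, 0]
    - [-2.1, -4.05, -1, 0.01]
    - [-2.1, -4.05, -2, 0]
    - [-2.1, -4.05, -2, 0]
    - [-2.1, -4.05, -2, 0]
    - [0, 0, 0, 0]

```text
time_s: 2.8
tool_pos: [0.4202, -0.3201, 0.315]
tool_rot: [154.5, 89.6, 113.9]
force: [-0.8, 0.7, 0.2]
grip_width: 0.0867
```

Run:
```python
from h import *
o,M=state()
im,m=shot("wrist","w2")
print(proj("wrist",[[.4196,-.3337,.025]],m))
hsv=cv2.cvtColor(im,cv2.COLOR_RGB2HSV);s=proj("wrist",[[.4196,-.3337,.025]],m)[0].astype(int)
print(hsv[s[1],s[0]], rect((hsv[...,1]<60)&(hsv[...,2]>170),tuple(s),"wrist",.025,m))
```

```text
t 2.8 pos [ 0.4202 -0.3201  0.315 ] tip [-0.003  0.006 -1.   ] jawyaw 49.43 q [ -4.2   8.6  42.2 108.1  -6.5  66.   89.8] F [-0.8  0.7  0.2] w 86.7
[[299.83086642 205.24907548]]
[104  11 247] (array([ 0.42007172, -0.33379083]), array([37.1, 67. ]), np.float32(46.747105))
```

Call:
carry_out:
  moves:
    - [0, -1.45, 0, -0.038]
    - [0, 0, -2, 0]
    - [0, 0, -2, 0]
    - [0, 0, -2, 0]
    - [0, 0, 0, 0]

```text
time_s: 3.35
tool_pos: [0.4318, -0.3257, 0.2564]
tool_rot: [91.0, 89.3, 49.0]
force: [0.2, 0.1, 0.4]
grip_width: 0.087
```

Run:
```python
from h import *
o,M=state()
print((o["tool_pos"]+M[:,0]*.1635).round(4))
```

```text
t 3.35 pos [ 0.4318 -0.3257  0.2564] tip [ 0.008  0.009 -1.   ] jawyaw 48.03 q [ -2.   14.8  41.2 109.8 -12.   59.5  92.5] F [0.2 0.1 0.4] w 87.0
[ 0.433  -0.3243  0.0929]
```

Call:
carry_out:
  moves:
    - [-1.3, -0.95, 0, -0.014]
    - [0, 0, 0, 0]

```text
time_s: 3.55
tool_pos: [0.4201, -0.335, 0.2578]
tool_rot: [83.8, 89.3, 41.1]
force: [-0.6, -0.4, 0.4]
grip_width: 0.087
```

Run:
```python
from h import *
o,M=state()
print((o["tool_pos"]+M[:,0]*.1635).round(4))
```

```text
t 3.55 pos [ 0.4201 -0.335   0.2578] tip [ 0.009  0.008 -1.   ] jawyaw 47.35 q [ -1.2  14.2  41.9 110.3 -11.7  59.5  93.2] F [-0.6 -0.4  0.4] w 87.0
[ 0.4215 -0.3338  0.0944]
```

Call:
carry_out:
  moves:
    - [-0.15, 0, -1, 0]
    - [0, 0, -1, 0]
    - [0, 0, -1, 0]
    - [0, 0, 0, 0]

```text
time_s: 3.95
tool_pos: [0.4192, -0.3354, 0.2278]
tool_rot: [69.1, 89.1, 26.4]
force: [-0.8, -0.0, -0.2]
grip_width: 0.0871
```

```bash
cat >> h.py <<'E'
def gp():
    o,M=state(); print("grasp",(o["tool_pos"]+M[:,0]*.1635).round(4))
E
python3 -c "
from h import *
gp()"
```

```text
t 3.95 pos [ 0.4192 -0.3354  0.2278] tip [ 0.014  0.007 -1.   ] jawyaw 47.32 q [ -0.   16.6  41.1 111.8 -14.1  56.   95.1] F [-0.8 -0.  -0.2] w 87.1
grasp [ 0.4215 -0.3343  0.0643]
```

Call:
carry_out:
  moves:
    - [-0.15, 0, -1, 0]
    - [-0.1, 0, -1, 0]
    - [-0.1, 0, -1, 0]
    - [-0.1, 0, -1, 0]
    - [0, 0, 0, 0]

```text
time_s: 4.45
tool_pos: [0.4142, -0.335, 0.1835]
tool_rot: [72.6, 89.2, 29.9]
force: [-1.1, 0.4, -0.1]
grip_width: 0.087
```

```bash
python3 -c "
from h import *
gp()"
```

```text
t 4.45 pos [ 0.4142 -0.335   0.1835] tip [ 0.012  0.007 -1.   ] jawyaw 47.34 q [  1.9  20.3  39.5 113.9 -17.5  51.2  98.1] F [-1.1  0.4 -0.1] w 87.0
grasp [ 0.4162 -0.3339  0.0201]
```

Call:
carry_out:
  moves:
    - [0.35, 0, 0.3, 0]
    - [0, 0, 0, 0]

```text
time_s: 4.65
tool_pos: [0.4179, -0.3352, 0.1865]
tool_rot: [73.7, 89.2, 31.0]
force: [0.0, 0.4, 0.4]
grip_width: 0.0872
```

Call:
carry_out:
  moves:
    - [0, 0, 0, 0]
    - [0, 0, 0, 0]
    - [0, 0, 0, 0]
    - [0, 0, 0, 0]
    - [0, 0, 0, 0]
    - [0, 0, 0, 0]
    - [0, 0, 0, 0]
  hand: 5.5
  force: 30

```text
time_s: 5.35
tool_pos: [0.4186, -0.3355, 0.1878]
tool_rot: [65.7, 89.1, 23.0]
force: [-0.3, 0.6, 0.8]
grip_width: 0.0649
```

```bash
python3 -c "
from h import *
gp()"
```

```text
t 5.35 pos [ 0.4186 -0.3355  0.1878] tip [ 0.014  0.006 -1.   ] jawyaw 47.34 q [  1.7  20.3  39.6 113.3 -17.4  51.7  97.7] F [-0.3  0.6  0.8] w 64.9
grasp [ 0.4209 -0.3345  0.0243]
```

Call:
carry_out:
  moves:
    - [0, 0, 1.5, 0]
    - [0, 0, 3, 0]
    - [0, 0, 3, 0]
    - [0, 0, 3, 0]
    - [2, 2.5, 0.5, -0.1]
    - [2, 3, 0, -0.12]
    - [2, 3, 0, -0.12]
    - [2, 3, 0, -0.12]
    - [2, 3, 0, -0.12]
    - [2, 3, 0, -0.12]
    - [2, 3, 0, -0.12]
    - [2, 3, 0, -0.1]

```text
time_s: 6.55
tool_pos: [0.5757, -0.0999, 0.3142]
tool_rot: [70.9, 88.8, -27.8]
force: [-0.1, -0.0, -1.1]
grip_width: 0.065
```

```bash
python3 -c "
from h import *
gp()"
```

```text
t 6.55 pos [ 0.5757 -0.0999  0.3142] tip [ 0.019 -0.01  -1.   ] jawyaw -8.66 q [-27.3  15.9  40.3 101.1 -10.8  65.8   7.5] F [-0.1 -0.  -1.1] w 65.0
grasp [ 0.5788 -0.1016  0.1507]
```

Call:
carry_out:
  moves:
    - [1.1, 1.75, 0, 0.03]
    - [1.1, 1.75, 0, 0]
    - [0, 0, -2, 0]
    - [0, 0, -2, 0]
    - [0, 0, -2, 0]
    - [0, 0, 0, 0]

```text
time_s: 7.15
tool_pos: [0.6011, -0.0582, 0.2559]
tool_rot: [73.9, 88.6, -21.9]
force: [-0.5, -0.1, -1.9]
grip_width: 0.0652
```

Run:
```python
from h import *
gp()
im,m=shot("wrist","w3")
p=proj("wrist",[[.601,-.065,.04]],m)[0].astype(int); print(p)
a=cv2.cvtColor(im,cv2.COLOR_RGB2BGR)
cv2.imwrite("pics/w3c.png",cv2.resize(a[60:360,100:540],(792,540)))
im,m=shot("scene","s3")
p=proj("scene",[[.601,-.065,.04]],m)[0].astype(int)
a=cv2.cvtColor(im,cv2.COLOR_RGB2BGR)[p[1]-40:p[1]+40,p[0]-60:p[0]+60]
cv2.imwrite("pics/s3c.png",cv2.resize(a,(600,400),interpolation=2))
```

```text
t 7.15 pos [ 0.6011 -0.0582  0.2559] tip [ 0.022 -0.009 -1.   ] jawyaw -5.77 q [-27.7  21.8  37.1 101.5 -14.6  60.3   8.6] F [-0.5 -0.1 -1.9] w 65.2
grasp [ 0.6048 -0.0597  0.0924]
[306 233]
```

View pics/w3c.png

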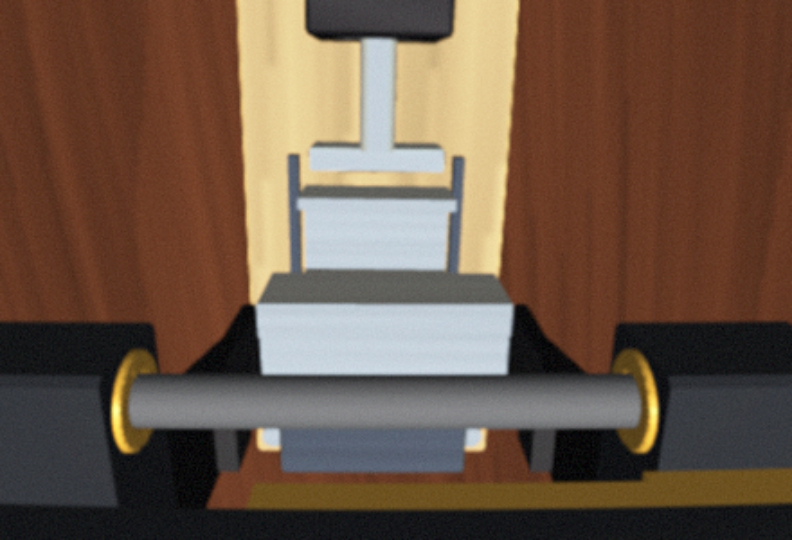

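The wrist crop shows the held channel with its top +y edge at crop row 303, columns 257–513. I'll use that edge to find its true centre in the hand.

Run:
```python
from h import *
m=cam("wrist"); r=ray("wrist",[(242.8,228.3),(385,228.3)],.0931,m); print(r.round(4), np.linalg.norm(r[0]-r[1]))
d=r[1]-r[0]; print("yaw",np.degrees(np.arctan2(d[1],d[0])))
e=d/np.linalg.norm(d); n=np.array([-e[1],e[0],0]); c=r.mean(0)-.018*n; print("chan centre",c.round(4),"to go",(np.array([.6011,-.0651])-c[:2]).round(4))
```

```text
[[ 0.5756 -0.0387  0.0931]
 [ 0.6423 -0.0462  0.0931]] 0.06707597112560737
yaw -6.4236162958122085
chan centre [ 0.6069 -0.0603  0.0931] to go [-0.0058 -0.0048]
```

Call:
carry_out:
  moves:
    - [-0.5, -0.5, 0, -0.014]
    - [-0.1, 0, -0.7, 0]
    - [-0.1, 0, -0.7, 0]
    - [0, 0, 0, 0]

```text
time_s: 7.65
tool_pos: [0.5958, -0.066, 0.2478]
tool_rot: [81.6, 88.0, -15.1]
force: [-0.1, 0.1, -1.6]
grip_width: 0.0652
```

```bash
python3 -c "
from h import *
gp()"
```

```text
t 7.65 pos [ 0.5958 -0.066   0.2478] tip [ 0.033 -0.009 -0.999] jawyaw -6.76 q [-27.3  21.7  37.3 102.8 -14.9  58.6   8.7] F [-0.1  0.1 -1.6] w 65.2
grasp [ 0.6013 -0.0674  0.0844]
```

Call:
carry_out:
  moves:
    - [0, 0.2, -1, 0]
    - [0, 0, -1, 0]
    - [0, 0, -0.5, 0]
    - [0, 0, 0, 0]

```text
time_s: 8.05
tool_pos: [0.5957, -0.0633, 0.2202]
tool_rot: [81.8, 88.1, -15.0]
force: [0.6, 0.6, -0.9]
grip_width: 0.0655
```

```bash
python3 -c "
from h import *
gp()"
```

```text
t 8.05 pos [ 0.5957 -0.0633  0.2202] tip [ 0.033 -0.009 -0.999] jawyaw -6.71 q [-26.7  23.6  36.4 104.  -16.4  55.8   9.6] F [ 0.6  0.6 -0.9] w 65.5
grasp [ 0.6011 -0.0647  0.0568]
```

Call:
carry_out:
  moves:
    - [0, -0.05, -0.8, 0]
    - [0, 0, -0.6, 0]
    - [0, 0, 0, 0]

```text
time_s: 8.35
tool_pos: [0.5963, -0.0638, 0.2059]
tool_rot: [82.4, 88.0, -14.3]
force: [-1.8, -0.1, 4.4]
grip_width: 0.0652
```

```bash
python3 -c "
from h import *
gp()"
```

```text
t 8.35 pos [ 0.5963 -0.0638  0.2059] tip [ 0.034 -0.009 -0.999] jawyaw -6.69 q [-26.2  24.8  35.9 104.4 -17.3  54.3  10.3] F [-1.8 -0.1  4.4] w 65.2
grasp [ 0.6018 -0.0652  0.0425]
```

Contact comes at the expected seat height (+4.4 N). Releasing.

Call:
carry_out:
  moves:
    - [0, 0, 0, 0]
    - [0, 0, 0, 0]
    - [0, 0, 0, 0]
    - [0, 0, 0, 0]
    - [0, 0, 0, 0]
    - [0, 0, 0, 0]
  hand: 8.7

```text
time_s: 8.95
tool_pos: [0.597, -0.0641, 0.2062]
tool_rot: [82.8, 87.9, -13.9]
force: [1.1, 0.0, 0.3]
grip_width: 0.0866
```

Call:
carry_out:
  moves:
    - [0, 0, 1.5, 0]
    - [0, 0, 2.5, 0]
    - [0, 0, 4, 0]
    - [0, 0, 4, 0]
    - [0, 0, 2, 0]
    - [0, 0, 0, 0]

```text
time_s: 9.55
tool_pos: [0.5955, -0.0651, 0.3557]
tool_rot: [82.4, 87.8, -14.4]
force: [0.4, 0.2, -0.8]
grip_width: 0.087
```

Run:
```python
from h import *
gp()
im,m=shot("wrist","w4")
a=cv2.cvtColor(im,cv2.COLOR_RGB2BGR)
p=proj("wrist",[[.601,-.065,.041]],m)[0].astype(int); print(p)
x0=max(0,min(640-300,p[0]-150)); y0=max(0,min(180,p[1]-130)); print(x0,y0)
cv2.imwrite("pics/w4c.png",cv2.resize(a[y0:y0+220,x0:x0+300],None,fx=2.6,fy=2.6,interpolation=2))
```

```text
t 9.55 pos [ 0.5955 -0.0651  0.3557] tip [ 0.037 -0.009 -0.999] jawyaw -6.81 q [-30.   15.1  39.7  96.8 -10.   69.6   5. ] F [ 0.4  0.2 -0.8] w 87.0
grasp [ 0.6015 -0.0666  0.1923]
[306 183]
156 53
```

View pics/w4c.png

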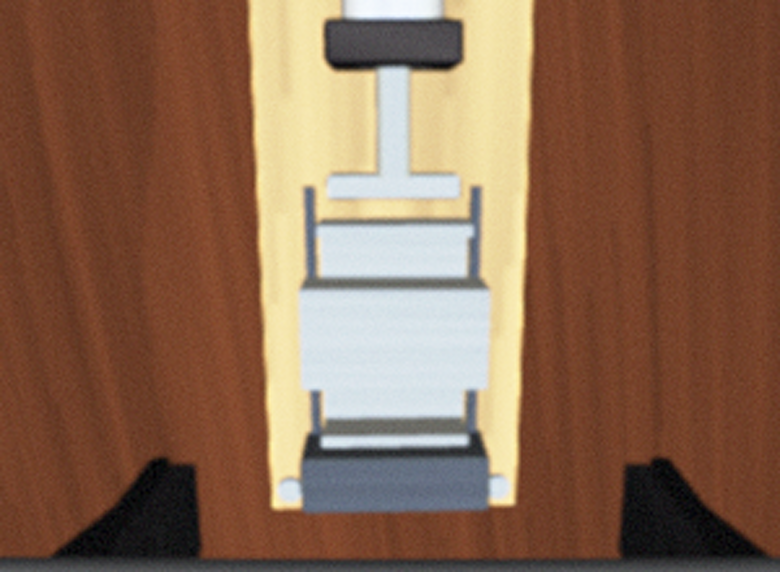

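The channel is centred and square. I'll verify the corner positions numerically, and move to a standby point behind the lever with fingers closed.

Run:
```python
from h import *
m=cam("wrist"); q=np.array([(300,289),(489,289),(488,388),(302,388)])/2.6+[156,53]
r=ray("wrist",q,.041,m)[:,:2]; 
y=np.radians(-6.9);R=np.array([[np.cos(y),np.sin(y)],[-np.sin(y),np.cos(y)]])
print(((r-[.6076,-.0088])@R.T*1000).round(1))
```

```text
[[-32.1 -37.9]
 [ 33.1 -38.2]
 [ 33.7 -74.1]
 [-32.6 -73.6]]
```

Call:
carry_out:
  moves:
    - [-0.9, 3.8, 0, 0.1]
    - [-0.9, 4, 0, 0.1]
    - [-0.9, 4, 0, 0.1]
    - [-0.9, 4, 0, 0.1]
    - [-0.9, 4, 0, 0.1]
    - [-0.9, 4, 0, 0.1]
    - [-0.9, 4, 0, 0.1]
    - [-0.9, 4, 0, 0.1]
    - [0, 0, 0, 0]
  hand: 0

```text
time_s: 10.5
tool_pos: [0.5128, 0.261, 0.3451]
tool_rot: [76.3, 88.6, 26.9]
force: [-0.1, -0.1, -0.1]
grip_width: 0.0226
```

Run:
```python
from h import *
gp()
im,m=shot("wrist","w5")
K,d,E=m
a=cv2.cvtColor(im,cv2.COLOR_RGB2BGR); 
cv2.imwrite("pics/w5s.png",a)
print(proj("wrist",[[.4984,.2851,.13],[.4984,.2851,.045]],m), -E[:3,:3].T@E[:3,3])
```

```text
t 10.5 pos [0.5128 0.261  0.3451] tip [ 0.022  0.011 -1.   ] jawyaw 40.57 q [-49.8  11.2  22.7 100.   -4.6  68.3  14.8] F [-0.1 -0.1 -0.1] w 22.6
grasp [0.5163 0.2628 0.1816]
[[313.10164977 181.44749303]
 [310.72555778 157.47192802]] [0.46354533 0.31863374 0.32469432]
```

View pics/w5s.png

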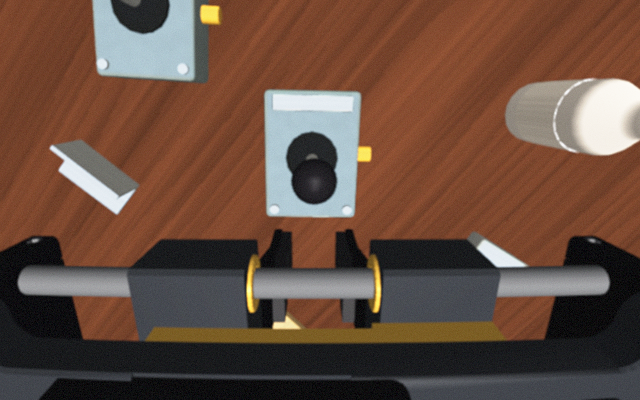

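The nested channel reads 66 x 36 mm at z 41 mm, centred at press (0.5, -56). The knob is at (314,181) against (313,181) predicted, and the bar is on the far side of the box. I back off and descend behind the knob.

Call:
carry_out:
  moves:
    - [0.9, -1.05, 0, -0.02]
    - [0, 0, 0, 0]
    - [0, 0, -1.5, 0]
    - [0, 0, -1.5, 0]
    - [0, 0, -1.5, 0]
    - [0, 0, 0, 0]

```text
time_s: 11.15
tool_pos: [0.5254, 0.2375, 0.2938]
tool_rot: [57.9, 88.9, 6.1]
force: [-0.3, -0.1, 0.5]
grip_width: 0.0004
```

```bash
cat >> h.py <<'E'
def lev():
    gp(); o=sensors.get_obs(); from scipy.spatial.transform import Rotation as R
    M=R.from_euler("xyz",o["tool_rot"],degrees=True).as_matrix()
    g=o["tool_pos"]+M[:,0]*.1635-[.4984,.2851,0]; d=np.array([-.636,.772,0]); print("along d mm",1000*g@d,"across",1000*g@np.array([.772,.636,0]),"F along d",o["force"]@d)
E
python3 -c "
from h import *
lev()"
```

```text
t 11.15 pos [0.5254 0.2375 0.2938] tip [ 0.02   0.002 -1.   ] jawyaw 38.19 q [-47.8  14.2  23.8 102.9  -6.   63.1  16.1] F [-0.3 -0.1  0.5] w 0.4
grasp [0.5286 0.2378 0.1303]
along d mm -55.68053320173841 across -6.767914849682647 F along d 0.05738537070479806
```

Call:
carry_out:
  moves:
    - [-0.6, 1.2, -0.3, 0.02]
    - [-0.6, 1.2, 0, 0]
    - [0, 0, 0, 0]

```text
time_s: 11.45
tool_pos: [0.5129, 0.262, 0.2904]
tool_rot: [58.7, 88.9, 7.9]
force: [-0.3, 0.4, -0.7]
grip_width: 0.0005
```

```bash
python3 -c "
from h import *
lev()"
```

```text
t 11.45 pos [0.5129 0.262  0.2904] tip [ 0.019  0.003 -1.   ] jawyaw 39.23 q [-49.6  14.3  22.7 103.2  -5.7  62.7  14.2] F [-0.3  0.4 -0.7] w 0.5
grasp [0.516  0.2625 0.127 ]
along d mm -28.692566630563658 across -0.8002443771090366 F along d 0.5342012250617943
```

Now push about 42 mm along d = (-0.636, 0.772), in small steps.

Call:
carry_out:
  moves:
    - [-0.5, 0.6, 0, 0]
    - [-0.5, 0.6, 0, 0]
    - [-0.5, 0.6, 0, 0]
    - [-0.5, 0.6, 0, 0]
    - [-0.4, 0.5, 0, 0]
    - [0, 0, 0, 0]

```text
time_s: 12.05
tool_pos: [0.4893, 0.2908, 0.2916]
tool_rot: [48.1, 88.4, -2.8]
force: [3.1, -2.5, -0.7]
grip_width: 0.0006
```

```bash
python3 -c "
from h import *
lev()"
```

```text
t 12.05 pos [0.4893 0.2908 0.2916] tip [ 0.027 -0.001 -1.   ] jawyaw 39.15 q [-52.7  13.2  21.6 104.1  -4.5  62.3   9.5] F [ 3.1 -2.5 -0.7] w 0.6
grasp [0.4938 0.2906 0.1282]
along d mm 7.198731307044531 across -0.0699629856934787 F along d -3.8849170920003386
```

Call:
carry_out:
  moves:
    - [-0.35, 0.4, 0, 0]
    - [-0.2, 0.25, 0, 0]
    - [0, 0, 0, 0]

```text
time_s: 12.35
tool_pos: [0.4859, 0.2945, 0.2912]
tool_rot: [41.3, 88.1, -9.8]
force: [3.6, -2.4, -0.5]
grip_width: 0.0003
```

Run:
```python
from h import *
lev()
im,m=shot("scene","s6")
p=proj("scene",[[.4984,.2851,.09]],m)[0].astype(int); q=proj("scene",[[.601,-.065,.04]],m)[0].astype(int)
a=cv2.cvtColor(im,cv2.COLOR_RGB2BGR)
f=lambda p:cv2.resize(a[p[1]-45:p[1]+45,p[0]-45:p[0]+45],(400,400),interpolation=2)
cv2.imwrite("pics/s6c.png",np.hstack([f(p),f(q)]))
```

```text
t 12.35 pos [0.4859 0.2945 0.2912] tip [ 0.032 -0.006 -0.999] jawyaw 38.94 q [-53.3  13.1  21.5 104.3  -4.   62.1   8.4] F [ 3.6 -2.4 -0.5] w 0.3
grasp [0.4911 0.2936 0.1278]
along d mm 11.209084778498891 across -0.20977599878214814 F along d -4.148765447237103
```

View pics/s6c.png

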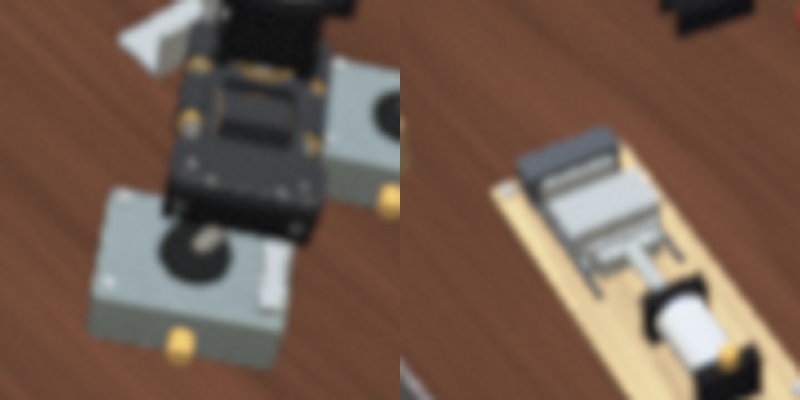

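The ram has advanced in the right-hand crop, and the lever leans towards the bar at about 0.45 rad. I push on to the stop and hold.

Call:
carry_out:
  moves:
    - [-0.3, 0.35, 0, 0]
    - [-0.3, 0.35, 0, 0]
    - [0, 0, 0, 0]

```text
time_s: 12.7
tool_pos: [0.4832, 0.2973, 0.291]
tool_rot: [35.7, 87.7, -15.7]
force: [3.9, -4.0, 1.4]
grip_width: 0.0005
```

```bash
python3 -c "
from h import *
lev()"
```

```text
t 12.7 pos [0.4832 0.2973 0.291 ] tip [ 0.038 -0.011 -0.999] jawyaw 38.62 q [-53.8  13.   21.4 104.5  -3.4  61.9   7.3] F [ 3.9 -4.   1.4] w 0.5
grasp [0.4894 0.2956 0.1276]
along d mm 13.819790951809026 across -0.33139671962102213 F along d -5.543848994227348
```

Call:
carry_out:
  moves:
    - [-0.3, 0.35, 0, 0]
    - [-0.2, 0.25, 0, 0]
    - [-0.15, 0.2, 0, 0]
    - [-0.15, 0.2, 0, 0]
    - [-0.15, 0.2, 0, 0]
    - [-0.15, 0.2, 0, 0]
    - [-0.15, 0.2, 0, 0]
    - [-0.15, 0.2, 0, 0]
    - [-0.15, 0.2, 0, 0]
    - [-0.15, 0.2, 0, 0]
    - [-0.15, 0.2, 0, 0]
    - [-0.15, 0.2, 0, 0]

```text
time_s: 13.9
tool_pos: [0.478, 0.3027, 0.291]
tool_rot: [21.7, 85.9, -31.2]
force: [5.0, -5.4, -2.9]
grip_width: 0.0005
```

```bash
python3 -c "
from h import *
lev()"
```

```text
t 13.9 pos [0.478  0.3027 0.291 ] tip [ 0.062 -0.037 -0.997] jawyaw 37.18 q [-55.4  12.7  21.5 104.9  -1.   61.6   3.2] F [ 5.  -5.4 -2.9] w 0.5
grasp [0.4881 0.2966 0.128 ]
along d mm 15.44310107844132 across -0.656548223935518 F along d -7.343341271434005
```

The lever is at the stop (7.3 N, about 0.5 rad) and has been held for over 1.2 s. Backing off steadily so the lever follows the fingers to the middle.

Call:
carry_out:
  moves:
    - [0.3, -0.35, 0, 0]
    - [0.4, -0.5, 0, 0]
    - [0.4, -0.5, 0, 0]
    - [0.4, -0.5, 0, 0]
    - [0.4, -0.5, 0, 0]
    - [0.4, -0.5, 0, 0]
    - [0.5, -0.6, 0, 0]
    - [0.6, -0.7, 0, 0]
    - [0.6, -0.7, 0, 0]
    - [0.6, -0.7, 0, 0]
    - [0, 0, 0, 0]

```text
time_s: 15.0
tool_pos: [0.5263, 0.2444, 0.2917]
tool_rot: [23.4, 86.2, -29.4]
force: [-0.3, -0.3, -0.0]
grip_width: 0.0003
```

```bash
python3 -c "
from h import *
lev()"
```

```text
t 15.0 pos [0.5263 0.2444 0.2917] tip [ 0.058 -0.033 -0.998] jawyaw 37.2 q [-49.5  14.4  24.  103.1  -3.   61.6  12.3] F [-0.3 -0.3 -0. ] w 0.3
grasp [0.5358 0.2391 0.1286]
along d mm -59.279785882755306 across -0.41987025069609274 F along d -0.0005350851932418021
```

Clear of the knob. I raise and move over the press to check the pack from above with the wrist and top cameras.

Call:
carry_out:
  moves:
    - [0, 0, 3, 0]
    - [0, 0, 3, 0]
    - [1, -3.8, 3, -0.1]
    - [1, -4, 0, -0.1]
    - [1, -4, 0, -0.1]
    - [1, -4, 0, -0.1]
    - [1, -4, 0, -0.1]
    - [1, -4, 0, -0.1]
    - [0.5, -3, 0, -0.1]
    - [0, -2, 0, 0]
    - [0, 0, 0, 0]

```text
time_s: 16.1
tool_pos: [0.5897, -0.0517, 0.386]
tool_rot: [27.9, 86.4, -66.3]
force: [0.6, 0.1, -0.2]
grip_width: 0.0006
```

Run:
```python
from h import *
gp()
im,m=shot("wrist","w7"); t,mt=shot("top","t7")
a=cv2.cvtColor(im,cv2.COLOR_RGB2BGR)
p=proj("wrist",[[.601,-.065,.041]],m)[0].astype(int)
x0=max(0,min(640-200,p[0]-100)); y0=max(0,min(200,p[1]-120)); print(p,x0,y0)
b=cv2.cvtColor(t,cv2.COLOR_RGB2BGR)[195:255,190:250]
cv2.imwrite("pics/w7c.png",np.hstack([cv2.resize(a[y0:y0+200,x0:x0+200],(500,500),interpolation=2),cv2.resize(b,(300,500)[:1]+(300,),interpolation=2).repeat(1,0)[:0].reshape(0,300,3) if 0 else cv2.copyMakeBorder(cv2.resize(b,(300,300),interpolation=2),0,200,0,0,0)]))
c0=cv2.imread("pics/top0.png"); d=cv2.absdiff(c0,cv2.cvtColor(t,cv2.COLOR_RGB2BGR)).max(2)>60
n,l,s,c=cv2.connectedComponentsWithStats(d.astype(np.uint8)); print([(c[i].round(),s[i,4]) for i in range(1,n) if s[i,4]>15])
tk=lambda i:[np.mean(v) for v in np.nonzero(i[205:240,205:240].max(2)<45)]
print("knob blob before/after",tk(c0),tk(cv2.cvtColor(t,cv2.COLOR_RGB2BGR)))
```

```text
t 16.1 pos [ 0.5897 -0.0517  0.386 ] tip [ 0.025 -0.058 -0.998] jawyaw -4.18 q [-32.8  13.   39.8  95.4  -5.3  72.8   3.5] F [ 0.6  0.1 -0.2] w 0.6
grasp [ 0.5938 -0.0612  0.2228]
[315 172] 215 52
[(array([344., 169.]), np.int32(3527)), (array([365., 197.]), np.int32(30)), (array([328., 288.]), np.int32(4810)), (array([441., 258.]), np.int32(330)), (array([  5., 338.]), np.int32(117)), (array([ 38., 359.]), np.int32(956)), (array([ 12., 362.]), np.int32(95)), (array([ 71., 348.]), np.int32(23)), (array([ 75., 367.]), np.int32(184)), (array([301., 373.]), np.int32(51)), (array([332., 375.]), np.int32(152)), (array([296., 385.]), np.int32(57)), (array([  8., 392.]), np.int32(228)), (array([316., 393.]), np.int32(400)), (array([287., 395.]), np.int32(18))]
knob blob before/after [np.float64(20.935897435897434), np.float64(14.076923076923077)] [np.float64(21.39669421487603), np.float64(15.28099173553719)]
```

View pics/w7c.png

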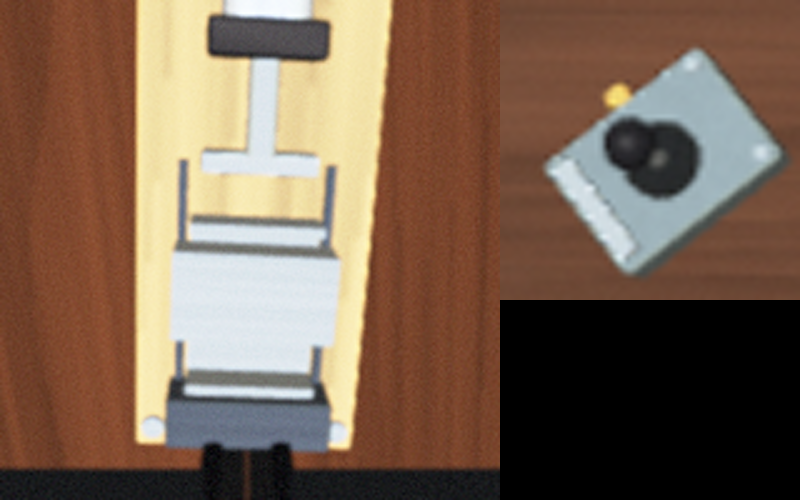

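Run:
```python
from h import *
m=cam("wrist")
y=np.radians(-6.9);R=np.array([[np.cos(y),np.sin(y)],[-np.sin(y),np.cos(y)]])
for n,q,z in[("b +y edge",[(192,223),(327,228)],.037),("c",[(173,248),(339,258),(334,347),(170,340)],.041),("a -y wall",[(185,397),(314,398)],.037),("ram face",[(202,175),(318,176)],.03)]:
    r=ray("wrist",np.array(q)/2.5+[215,52],z,m)[:,:2]; print(n,((r-[.6076,-.0088])@R.T*1000).round(1).tolist())
```

```text
b +y edge [[-25.1, -22.3], [28.2, -21.7]]
c [[-32.0, -31.8], [33.4, -32.6], [34.7, -69.6], [-32.3, -69.6]]
a -y wall [[-25.6, -95.7], [28.8, -93.9]]
ram face [[-22.0, -4.4], [23.8, -2.4]]
```

The relative reading closes up: b's outer edge to a's outer edge is about 73 mm. The absolute values look biased about 4 mm, because the ram face at rest reads -3.5 rather than -8. The arm may still have been settling, so I re-shoot at rest and check against the plywood corners.

Call:
carry_out:
  moves:
    - [0, 2, 0, -0.05]
    - [0, 0, 0, 0]
    - [0, 0, 0, 0]
    - [0, 0, 0, 0]

```text
time_s: 16.6
tool_pos: [0.5901, -0.0203, 0.3851]
tool_rot: [28.8, 86.7, -67.3]
force: [0.2, -1.1, 0.0]
grip_width: 0.0006
```

Run:
```python
from h import *
im,m=shot("wrist","w8"); np.savez("w8.npz",*m)
y=np.radians(-6.9);c=np.array([.6076,-.0088]);ex=np.array([np.cos(y),np.sin(y)]);ey=np.array([-ex[1],ex[0]])
out=[]
for z in(.037,.012):
    X,Y=np.meshgrid(np.arange(-55,55,.3),np.arange(-145,20,.3)); W=c+(X[...,None]*ex+Y[...,None]*ey)/1000
    p=proj("wrist",np.dstack([W,np.full(X.shape,z)]).reshape(-1,3),m).reshape(X.shape+(2,)).astype(np.float32)
    o=cv2.remap(cv2.cvtColor(im,cv2.COLOR_RGB2BGR),p[...,0],p[...,1],1)
    for k in range(-140,20,10):
        r=int((k+145)/.3); cv2.line(o,(0,r),(12,r),(0,0,255),1)
    out.append(o)
print(o.shape); cv2.imwrite("pics/w8r.png",np.hstack(out))
```

```text
(550, 367, 3)
```

View pics/w8r.png

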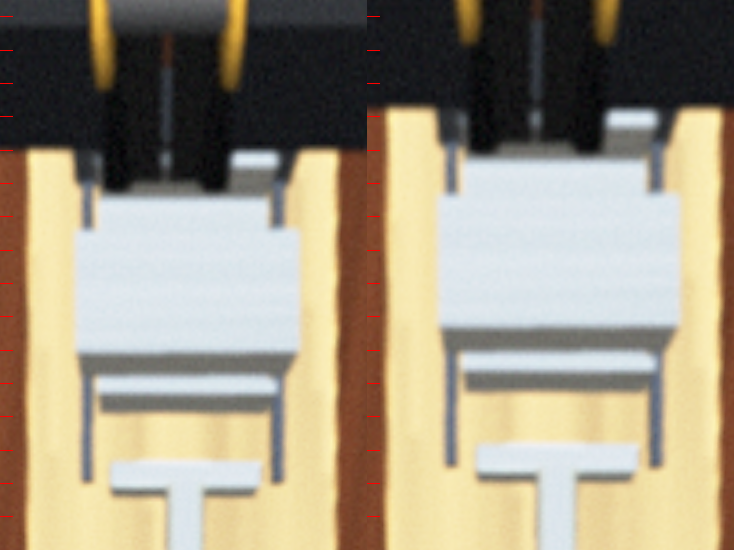

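At rest, the rectified view shows chan_a's outer edge at about -100 mm (on the stop) and chan_b's at -27 to -28.6 mm. chan_c is square at about (+1, -57) mm, and the ram face is back at about -7 mm, as before the push. Handing in.

```bash
python3 -c "
from h import *
print(env.sign_off())"
```

```text
the job is handed in; nothing more can be done
None
```

The pack is done and handed in at about 17 s of the 61 s allowed. I set the grey channel over the two in the press. I then pushed the lever of the farther box to the stop on its bar side, held it there for over 1.2 s, and let it spring back as I backed off.

**Last checks:**
- **Top channel:** right after release it measured 66 x 36 mm at seated height, square to the press. After the push it still sits centred at about press x +1, y -57 mm.
- **Lower channels:** chan_a is on the end stop, with its edge at about -100 mm. chan_b is closed up against it, with its far edge at -27 to -28.6 mm, so its centre is at about -45 to -46 mm (limit -41).
- **Lever:** the ram face is back where it started, at about -7 mm. The knob's spot in the top picture matched the start to within about a pixel.
- **Other items:** the top view showed no visible change to the hammer, screwdriver, carton, glue, tape or jar. The arm partly blocked that view, and the angle was checked no more closely than the rest.

**One disagreement:** the first check picture after the push read about 4 mm off for the ram face and chan_a. I put this down to the arm still settling; a second picture with the arm at rest agreed with the expected positions, and I relied on that one.

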